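Nest the empty screw cup in the parking cup

ROBOT

A 6-joint arm with a two-finger parallel gripper is mounted at the origin on the work surface. World frame = base frame: x ahead of the robot, y to its left, z up, the work surface at z = 0. Lengths are in m, angles in rad, forces in N, time in s.
With the tool pointing down it reaches from about 0.25 to 0.85 m from the base axis. Payload 12.5 kg.
Tool frame: the origin (TCP) lies midway between the tips of the shut fingers; the grasp point (between the pads) lies 19 mm behind it; z points along the fingers, y is the line along which they close (so a half turn about z gives the same grasp; the last joint's range is limited). The gripper opens to 93 mm and grips with 3 to 60 N. Pads are 15 mm wide; open, the fingers measure 128 mm over their backs; the gripper's body (75 mm by 188 mm) begins 65 mm behind the grasp point.
Start: joints at [1.17, 0.351, 1.652, -0, 1.139, -0.085], TCP at [0.171, 0.523, 0.186] pointing down, gripper open.
Joint ranges: [-2.75, 2.75], [-0.79, 2.1], [0.01, 2.65], [-1.57, 4.71], [0.07, 3.14], [-2.87, 2.87]. Speed limits (rad/s): [2.22, 2.22, 2.79, 3.14, 3.14, 3.14].

INTERFACE

Orientations are given as a rotation vector (axis times angle).
In Python, from bench import env, optics, workorder gives the robot as it stands.
- The arm moves only by the shell command python3 -m pendant 'ROWS' [FORCE]. ROWS is a JSON object of lists of equal length, an entry for each row: "jaw": the closure, from 0 (fully open) to 1 (shut); "slide": the shift along the tool's x, y, z as a fraction of full scale, a list of three; "twist": the turn about the tool's z as a fraction of full scale. In form: {"jaw": [jaw, ...], "slide": [[x, y, z], ...], "twist": [twist, ...]}. A call has 1 to 10 rows; each row shifts and turns the commanded pose from where the row before left it, along the tool's axes as they then stand; what a row does not reach is not made up. Full scale, the value 1, is 200 mm for a shift and pi rad for a turn. A row lasts 1/8 s, in which the tool goes at most 62.5 mm and 10.7 degrees, less where a joint would pass 70% of its speed; a pose out of reach is approached as far as the arm can. A call with a number of a shift or a turn outside -1 to 1 is refused whole. A call with a gripper value outside its range is refused whole. The fingers move at their own pace and stop on an object; FORCE is the grip in N (left out, the last holds). Time passes only in rows, so rows that do not move let the fingers close. It gives the time, the measured TCP pose, the force, the opening and the grip force at its end, in the units of the state.
- env.get_state(): the state, without advancing time (a new reading comes with each control period).
- optics.snapshot(name): name is "scene" or "top"; returns a dict with "frame" (420x560x3 uint8, blue, green, red), "z_map" (420x560 float32, m along the optical axis (not along the pixel's ray), 0 where there is no reading), "camera_matrix" (3x3 intrinsics, pixels), "eye" and "attitude" of the camera in the world. Camera axes: x right, y up, looking along -z (the intrinsics and any distortion apply to the point x, -y, -z); pixel columns grow to the right and rows downward; lengths in m; the calibration is good to about 2 mm. A picture is of the moment at which its call begins.
- workorder.sign_off(): hands the job in; it is judged then, once.
The state is a dict: "time_s": time; "joint_positions": joint angles; "joint_vel": joint speeds; "tau": joint torques, N m; "tool_pos": TCP position; "orientation": TCP orientation; "force": force on the tool from outside, world axes, zero at the start; "ft_torque": the same for the moment, N m; "opening": opening from 0.0 (shut) to 1.0 (fully open); "grasp_force": force on a finger pad.
Only numpy, scipy, OpenCV 4.12 (cv2) and the standard library are available. Lean on these libraries where they do the work, as an engineer would, in place of code of your own. Each camera call takes 0.05 s, during which the arm holds its last target. There are 200 camera calls.

TASK

The green screw cup is empty: clear it away by nesting it upright in the light grey parking cup. Lower it in (do not drop it) and press lightly until the parking cup's rim lies within the yellow band around the green cup, no deeper or it jams, then let go. Leave the red and blue cups standing where they are.

Things in the scene. Friction and masses are not known exactly. Their poses are not given: they have to be found in the camera images.
- green_mid (a point): Loose, empty green screw cup, open-topped, 50 g, standing upright on the bench. 94 mm tall; outer diameter 36 mm at the foot, tapering to 50 mm at 60 mm up, then straight (50 mm) to the rim; wall 2.5 mm. Point: on its axis, 47 mm above the foot, 47 mm below the rim, at the middle of the yellow band (which runs 40 to 54 mm above the foot). z is the cup's axis.
- red_mid (a point): A loose red screw cup of the same size and shape (with a yellow band too), filled with screws; leave it alone. The point is on its axis, 47 mm above its foot.
- blue_mid (a point): A loose blue screw cup of the same size and shape (with a yellow band too), filled with screws; leave it alone. The point is on its axis, 47 mm above its foot.
- dock_rim (a point): Centre of the mouth of the light grey parking cup, level with its rim, 85 mm above the bench. Rim 65 mm outside, 58 mm inside diameter; inner floor 71 mm below the rim. Three sprung black rubber ribs inside (5 to 25 mm below the rim) leave an opening of 43 mm at their top and 38 mm at their lower ends, sloped like the screw cup.
- dock: The light grey parking cup, fixed on a dark round foot 104 mm across; origin under its centre on the bench. A screw cup enters freely until its foot is 34 mm below the rim; then the ribs grip and the push grows by about 0.4 N per mm, to about 5 N with the rim at mid-band, and they keep the cup where it is left. With the rim 4 mm past the top of the band the ribs are hard up: jammed.
Things that resemble listed ones, but are neither listed nor needed, are in the scene too. Of the things that look like the part that bears green_mid, the smallest one is meant.

How it is judged:
At the end, for the whole second after the job is handed in: The green cup is nested in the parking cup, upright within about 7 degrees, at rest and let go, with the parking cup's rim within the 14 mm yellow band (the band's middle within 7 mm of the rim's height, 6 mm sideways); the red and blue cups are within 30 mm of where they stood (z of green_mid in the frame of dock_rim between -0.007 and 0.007 m and horizontal distance between green_mid and dock_rim below 0.006 m and angle between green_mid's own z axis and vertical below 0.12 rad and linear speed of green below 0.02 m/s and distance of each of red_mid, blue_mid from where it was at the start of the episode below 0.03 m); the robot touches nothing.
It fails at once if the green cup is forced too deep and jams: the rim is more than 3 mm past the top of the yellow band (horizontal distance between green_mid and dock_rim below 0.02 m and z of green_mid in the frame of dock_rim below -0.01 m).
It fails at once if the cups are rammed or wedged together with more than 30 N of contact force (a proper light push stays below 20 N, the ribs' sideways grip included) (contact force between green and dock above 30 N).
It fails at once if the green cup is dropped into the parking cup (faster than 0.4 m/s in its mouth) (horizontal distance between green_mid and dock_rim below 0.02 m and z of green_mid in the frame of dock_rim below 0.045 m and linear speed of green above 0.4 m/s).
It fails at once if the red or blue cup is knocked over (angle between any of red_mid, blue_mid's own z axis and vertical above 0.5 rad).
It also fails if it takes over 32 s, if anything falls off the work surface, if the arm or the gripper's body presses on something with over 40 N, if the wrist force passes 120 N, or if a joint passes its speed limit or range.

## Working session

There is one attempt and no reset: what is moved stays moved. The work goes in short steps, Python scripts to look and compute and a shell command to move; the robot and the scene stay as the last step left them, time stands still between calls to the robot, and variables do not carry over. Pictures are saved under pics/ and viewed, at most 10 in all, crops included, and the job is handed in when it is done.

```bash
mkdir -p pics; cat > h.py <<'E'
import numpy as np,cv2
from bench import env,optics,workorder
def snap(n,f=None):
    s=optics.snapshot(n)
    if f: cv2.imwrite('pics/'+f,s['frame'])
    return s
def cloud(s):
    from scipy.spatial.transform import Rotation as R
    d=s['z_map'];K=np.array(s['camera_matrix']);h,w=d.shape
    u,v=np.meshgrid(np.arange(w),np.arange(h))
    p=np.stack([(u-K[0,2])/K[0,0]*d,-(v-K[1,2])/K[1,1]*d,-d],-1)
    a=np.array(s['attitude'])
    M=a if a.shape==(3,3) else R.from_rotvec(a).as_matrix()
    P=p@M.T+np.array(s['eye']);P[d==0]=np.nan
    return P
E
python3 - <<'E'
from h import *
a=snap('scene','s0.png');b=snap('top','t0.png')
for s in(a,b):print({k:np.array(s[k]).tolist() for k in s if k not in('frame','z_map')})
np.savez('/tmp/a.npz',a=cloud(a),b=cloud(b),fa=a['frame'],fb=b['frame'])
print(env.get_state())
E
```

```text
{'camera_matrix': [[537.7813291915413, 0.0, 284.147761460541], [0.0, 537.7813291915413, 207.32578206471868], [0.0, 0.0, 1.0]], 'eye': [0.9616219152359933, 0.7560645343737094, 0.7335803645063885], 'attitude': [0.3123386362353675, 1.1843701991914943, 2.384158674034128]}
{'camera_matrix': [[439.5580231049663, 0.0, 276.0973536235391], [0.0, 439.5580231049663, 209.42744459966033], [0.0, 0.0, 1.0]], 'eye': [0.47138299822593027, 0.01969049396520116, 1.133203129333687], 'attitude': [0.04221443058830185, -0.03755013012996526, -1.5751242815709436]}
{'time_s': 0.1, 'joint_positions': array([ 1.17038229e+00,  3.51161067e-01,  1.65232459e+00, -3.58636896e-05,
        1.13911990e+00, -8.45937252e-02]), 'joint_vel': array([-0.0013571 , -0.00038336, -0.0025764 ,  0.00040844,  0.00010772,
        0.00014585]), 'tau': array([ 5.49978085e-04, -4.98022842e+01, -2.85712498e+01,  7.00426544e-02,
        2.38441781e-02, -3.36349649e-05]), 'tool_pos': array([0.17068004, 0.52249684, 0.18558044]), 'orientation': array([-4.93973598e-01, -3.10229954e+00,  1.55668717e-03]), 'force': array([-0.04526097, -0.28747073,  0.02473719]), 'ft_torque': array([ 0.00119   , -0.03130163, -0.02423568]), 'grasp_force': 0.0, 'opening': 1.0017846115410567}
```

View pics/s0.png

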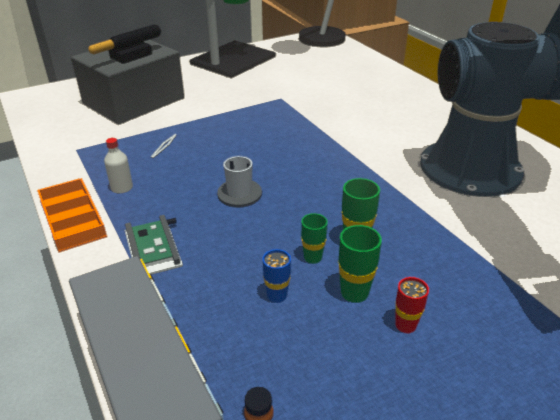

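View pics/t0.png

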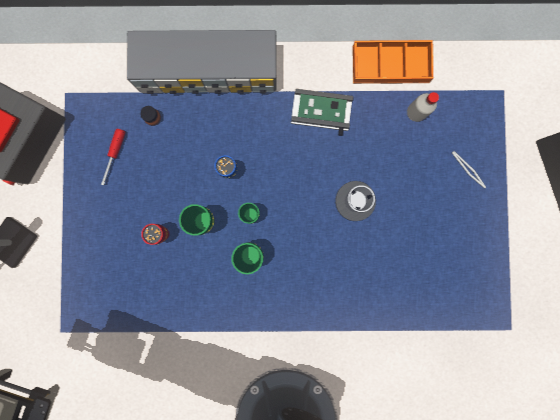

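The scene view shows the small green cup at about (314,238), with the two bigger green lookalikes at (360,210) and (358,265). Blue is at (277,275), red at (410,305) and the dock at (238,180). In the top view, the small green cup is at (249,213), the dock at (358,200), blue at (226,167), red at (153,234), and the big greens at (196,220) and (247,259).

```bash
cat > m.py <<'E'
from h import *
from scipy.optimize import least_squares
def circ(p,r=None):
    f=lambda q:np.hypot(p[:,0]-q[0],p[:,1]-q[1])-(q[2] if r is None else r)
    q=least_squares(f,[*p[:,:2].mean(0),.025],loss='soft_l1',f_scale=.002);return q.x.round(4),np.abs(q.fun).mean().round(4)
def meas(P,u,v,w,zlo,zhi,r=None):
    p=P[max(v-w,0):v+w,max(u-w,0):u+w].reshape(-1,3);p=p[(p[:,2]>zlo)&(p[:,2]<zhi)]
    return len(p),circ(p,r),p[:,2].mean().round(4),p[:,:2].min(0).round(3),p[:,:2].max(0).round(3)
E
python3 - <<'E'
from m import *
z=np.load('/tmp/a.npz');A,B=z['a'],z['b']
print('bench z',np.nanmedian(B[280:320,250:450,2]),np.nanmedian(A[330:400,330:400,2]))
for n,u,v,w,lo,hi in[('green',249,213,16,.086,.1),('dock',359,199,22,.078,.095),('blue',226,167,15,.086,.1),('red',153,234,15,.086,.1),('bigA',196,220,22,.12,.2),('bigB',247,259,22,.1,.2)]:
    print('top',n,meas(B,u,v,w,lo,hi))
for n,u,v,w,lo,hi in[('green',314,238,26,.06,.1),('dock',238,180,28,.045,.09),('blue',277,275,26,.06,.1),('red',411,305,28,.06,.1)]:
    print('scene',n,meas(A,u,v,w,lo,hi))
for n,u,v in[('g',249,213),('A',196,220),('B',247,259)]:print(n,np.nanmax(B[v-18:v+18,u-18:u+18,2]))
E
```

```text
bench z -9.520356825920562e-05 0.0009773858716056738
top green (75, (array([0.5167, 0.0878, 0.0235]), np.float64(0.0007)), np.float64(0.0932), array([0.492, 0.063]), array([0.54 , 0.111]))
top dock (151, (array([ 0.5502, -0.1806,  0.03  ]), np.float64(0.0014)), np.float64(0.0834), array([ 0.52 , -0.212]), array([ 0.583, -0.149]))
top blue (309, (array([0.6301, 0.144 , 0.018 ]), np.float64(0.005)), np.float64(0.0896), array([0.605, 0.12 ]), array([0.655, 0.168]))
top red (311, (array([0.4682, 0.3164, 0.018 ]), np.float64(0.0051)), np.float64(0.0898), array([0.444, 0.291]), array([0.491, 0.34 ]))
top bigA (207, (array([0.5002, 0.2074, 0.0335]), np.float64(0.001)), np.float64(0.1316), array([0.467, 0.173]), array([0.536, 0.244]))
top bigB (229, (array([0.4124, 0.088 , 0.0334]), np.float64(0.001)), np.float64(0.1279), array([0.376, 0.053]), array([0.446, 0.123]))
scene green (715, (array([0.5178, 0.0898, 0.0237]), np.float64(0.0057)), np.float64(0.0805), array([0.492, 0.063]), array([0.618, 0.197]))
scene dock (742, (array([ 0.5503, -0.1788,  0.0295]), np.float64(0.0017)), np.float64(0.0693), array([ 0.518, -0.213]), array([ 0.582, -0.145]))
scene blue (823, (array([0.6315, 0.147 , 0.0215]), np.float64(0.0037)), np.float64(0.0842), array([0.605, 0.118]), array([0.656, 0.172]))
scene red (959, (array([0.4707, 0.3193, 0.0214]), np.float64(0.0038)), np.float64(0.0845), array([0.444, 0.292]), array([0.495, 0.343]))
g 0.09962529374201812
A 0.1385284849654157
B 0.1387808606967712
```

```bash
cat > to.py <<'E'
import sys
from h import *
from scipy.spatial.transform import Rotation as R
s=env.get_state();M=R.from_rotvec(s['orientation']);t=np.array([float(x) for x in sys.argv[1:4]])
print('t',s['time_s'],'pos',s['tool_pos'].round(4),'yaw_y',np.degrees(np.arctan2(M.as_matrix()[1,1],M.as_matrix()[0,1])).round(2),'z',M.as_matrix()[:,2].round(4))
print('F',s['force'].round(2),'open',s['opening'],'grip',s['grasp_force'],'slide',(M.inv().apply(t-s['tool_pos'])/.2).round(4))
E
python3 -m pendant '{"jaw":[0,0,0,0,0,0,0,0,0,0],"slide":[[0,0,-0.03],[0,0,-0.03],[0,0,-0.03],[0,0,-0.03],[0,0,-0.03],[0,0,-0.03],[0,0,-0.03],[0,0,-0.03],[0,0,-0.03],[0,0,-0.03]],"twist":[0.058,0.058,0.058,0.058,0.058,0.058,0.058,0.058,0.058,0.058]}' 15
python3 -m pendant '{"jaw":[0,0,0],"slide":[[0,0,0],[0,0,0],[0,0,0]],"twist":[0.053,0,0]}'
python3 to.py 0.517 0.088 0.245
```

```text
time_s: 1.35
tool_pos: [0.1707, 0.5226, 0.2459]
orientation: [2.758, 1.503, -0.001]
force: [-0.1, 0.5, 0.5]
opening: 0.999
grasp_force: 0.0
time_s: 1.72
tool_pos: [0.1707, 0.5227, 0.2458]
orientation: [2.868, 1.282, -0.001]
force: [0.8, 0.0, -0.3]
opening: 1.0
grasp_force: 0.0
t 1.725 pos [0.1707 0.5227 0.2458] yaw_y -41.82 z [-2.e-04 -4.e-04 -1.e+00]
F [ 0.78  0.03 -0.27] open 0.9998265751528346 grip 0.0 slide [-0.4651  2.7395  0.0047]
```

```bash
python3 -m pendant '{"jaw":[0,0,0,0,0,0,0,0,0,0],"slide":[[-0.03,0.18,0],[-0.03,0.18,0],[-0.03,0.18,0],[-0.03,0.18,0],[-0.03,0.18,0],[-0.03,0.18,0],[-0.03,0.18,0],[-0.03,0.18,0],[-0.03,0.18,0],[-0.03,0.18,0]],"twist":[0,0,0,0,0,0,0,0,0,0]}'
python3 -m pendant '{"jaw":[0,0,0,0,0,0,0],"slide":[[-0.033,0.18,0],[-0.033,0.18,0],[-0.033,0.18,0],[-0.033,0.18,0],[-0.033,0.18,0],[0,0.0395,0],[0,0,0]],"twist":[0,0,0,0,0,0,0]}'
python3 to.py 0.517 0.088 0.063
```

```text
time_s: 2.98
tool_pos: [0.3986, 0.2362, 0.246]
orientation: [-2.868, -1.281, -0.0]
force: [0.3, 0.8, -0.5]
opening: 1.001
grasp_force: 0.0
time_s: 3.85
tool_pos: [0.5153, 0.087, 0.2458]
orientation: [-2.87, -1.278, 0.001]
force: [-0.1, 0.8, -0.6]
opening: 1.004
grasp_force: 0.0
t 3.85 pos [0.5153 0.087  0.2458] yaw_y -41.99 z [-6.e-04  2.e-04 -1.e+00]
F [-0.14  0.81 -0.58] open 1.0043295131297607 grip 0.0 slide [0.0095 0.0037 0.9141]
```

```bash
python3 -m pendant '{"jaw":[0,0,0,0,0,0,0,0,0,0],"slide":[[0.0095,0.0037,0.1],[0,0,0.15],[0,0,0.15],[0,0,0.12],[0,0,0.1],[0,0,0.1],[0,0,0.1],[0,0,0.06],[0,0,0.034],[0,0,0]],"twist":[0,0,0,0,0,0,0,0,0,0]}' 25
python3 to.py 0.517 0.088 0.063
python3 - <<'E'
from h import *
snap('scene','s1.png')
E
```

```text
time_s: 5.1
tool_pos: [0.5172, 0.088, 0.0633]
orientation: [-2.87, -1.278, 0.0]
force: [-0.0, -0.3, -1.1]
opening: 1.002
grasp_force: 0.0
t 5.1 pos [0.5172 0.088  0.0633] yaw_y -42.01 z [-2.e-04  0.e+00 -1.e+00]
F [-0.04 -0.31 -1.12] open 1.0022239947815907 grip 0.0 slide [-0.0007 -0.0005  0.0013]
```

View pics/s1.png

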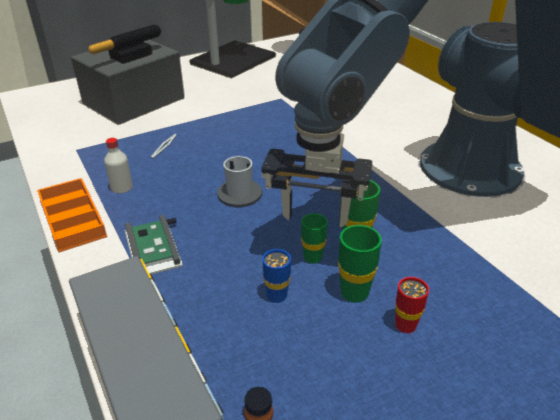

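The fingers straddle the small green cup (314,238), with tips at about (288,221) and (345,223). They look a little high or far back, so I'll project the TCP to check before closing.

```bash
python3 - <<'E'
from m import *
from scipy.spatial.transform import Rotation as R
s=snap('scene');P=cloud(s);M=R.from_rotvec(s['attitude']).as_matrix();K=np.array(s['camera_matrix'])
y=np.array([.743,-.669,0])
for q in([.517,.088,.063],[.517,.088,.094],[.517,.088,0],np.array([.517,.088,.063])+.055*y,np.array([.517,.088,.063])-.055*y):
    c=M.T@(np.array(q)-s['eye']);print((K[0,0]*c[0]/-c[2]+K[0,2]).round(1),(-K[1,1]*c[1]/-c[2]+K[1,2]).round(1))
# fingertips from cloud
for lo,hi in((.055,.075),(.075,.09),(.09,.11)):
  for u in(288,345):
    p=P[195:228,u-9:u+9].reshape(-1,3);k=(p[:,2]>lo)&(p[:,2]<hi);print(lo,u,k.sum(),np.median(p[k],0).round(4))
E
python3 - <<'E'
import cv2
i=cv2.imread('pics/s1.png')[140:290,230:400];cv2.imwrite('pics/c1.png',cv2.resize(i,None,fx=4,fy=4,interpolation=cv2.INTER_CUBIC)[:600])
E
```

```text
313.6 233.5
314.2 221.0
312.6 257.5
285.9 229.6
341.8 237.4
0.055 288 0 [nan nan nan]
0.055 345 33 [0.4438 0.1013 0.0678]
0.075 288 0 [nan nan nan]
0.075 345 34 [0.4434 0.1044 0.0814]
0.09 288 44 [0.5595 0.0597 0.1044]
0.09 345 78 [0.446  0.1089 0.1029]
  return _methods._mean(a, axis=axis, dtype=dtype,
  ret = um.true_divide(
```

View pics/c1.png

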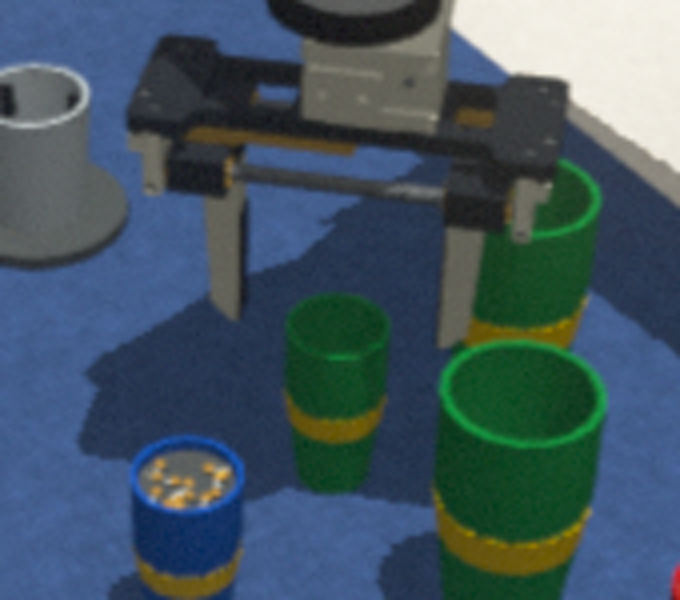

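The crop shows the left tip at image (288,219.5) and the right tip at (342,227). I expected rows 230 and 237, so the tips sit about 25 mm higher than I thought.

```bash
python3 - <<'E'
from m import *
s=snap('scene','s2.png');P=cloud(s)
for n,u,v in[('Lfinger',285,195),('',286,200),('',287,205),('',287,210),('',288,214),('',288,217),('',288,219),('Rf',345,200),('',344,205),('',344,210),('',343,216),('',342,221),('',342,225),('Lblk',280,183),('Rblk',348,190),('house',322,165),('rod',312,185),('rimL',302,221)]:
    print(n,u,v,P[v,u].round(4))
t=snap('top','t2.png');Q=cloud(t);print('topmax',np.nanmax(Q[190:235,225:275,2]))
E
ls
```

```text
Lfinger 285 195 [0.564  0.0582 0.1531]
 286 200 [0.5617 0.0579 0.1406]
 287 205 [0.5607 0.0599 0.1299]
 287 210 [0.5614 0.0612 0.1193]
 288 214 [0.5602 0.063  0.1106]
 288 217 [0.5601 0.0628 0.1032]
 288 219 [0.5597 0.0623 0.0978]
Rf 345 200 [0.4829 0.1335 0.1604]
 344 205 [0.4826 0.1315 0.1477]
 344 210 [0.4829 0.1331 0.1375]
 343 216 [0.4823 0.1309 0.1219]
 342 221 [0.485  0.1326 0.1124]
 342 225 [0.483  0.131  0.1009]
Lblk 280 183 [0.5849 0.0771 0.1984]
Rblk 348 190 [0.4946 0.1547 0.1996]
house 322 165 [0.5224 0.1129 0.2359]
rod 312 185 [0.538  0.1079 0.1966]
rimL 302 221 [0.5366 0.0756 0.0931]
topmax 0.4782830418194556
h.py
m.py
pics
to.py
```

Depth puts the tips at z ≈ 0.097, but the TCP reads 0.063. I'll close partway to about 60 mm, which still clears the 50 mm cup, to see whether the tips drop as they close.

```bash
python3 -m pendant '{"jaw":[0.35,0.35,0.35,0.35],"slide":[[0,0,0],[0,0,0],[0,0,0],[0,0,0]],"twist":[0,0,0,0]}'
python3 to.py 0.517 0.088 0.063
python3 - <<'E'
from m import *
s=snap('scene','s3.png');P=cloud(s)
i=s['frame'][140:290,230:400];cv2.imwrite('pics/c3.png',cv2.resize(i,None,fx=4,fy=4,interpolation=cv2.INTER_CUBIC))
np.save('/tmp/P3.npy',P)
E
```

```text
time_s: 5.8
tool_pos: [0.5173, 0.0878, 0.0633]
orientation: [2.87, 1.277, 0.0]
force: [0.1, -0.2, 0.4]
opening: 0.662
grasp_force: 0.0
t 5.8 pos [0.5173 0.0878 0.0633] yaw_y -42.03 z [ 0. -0. -1.]
F [ 0.13 -0.15  0.44] open 0.6622540095885601 grip 0.0 slide [-0.0002 -0.0019  0.0013]
```

View pics/c3.png

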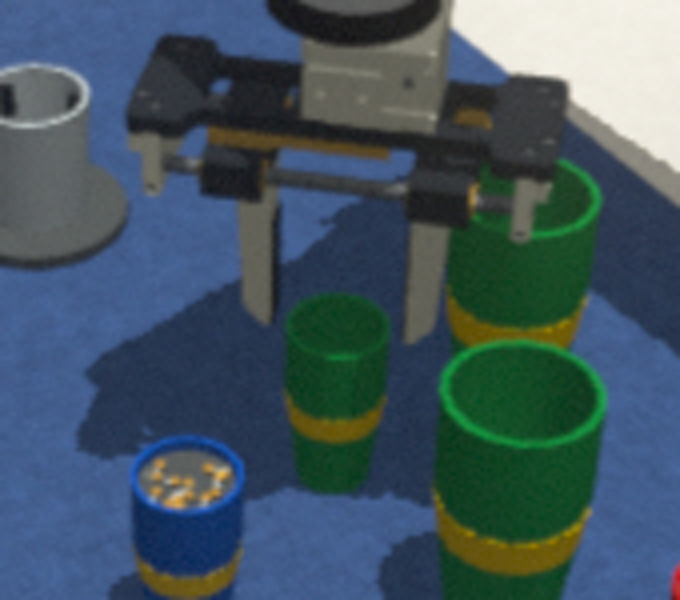

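```bash
python3 - <<'E'
from m import *
P=np.load('/tmp/P3.npy')
p=P[175:232,280:350].reshape(-1,3);p=p[~np.isnan(p).any(1)]
d=p[:,:2]-[.517,.088];a=d@[.743,-.669];c=d@[.669,.743]
for s in(1,-1):
    k=(p[:,2]>.085)&(p[:,2]<.175)&(abs(c)<.02)&(s*a>.028)&(s*a<.06)
    q=np.c_[a[k],c[k],p[k,2]];print(s,k.sum(),q.min(0).round(4),q.max(0).round(4),np.sort(q[:,2])[:12].round(4),np.median(q,0).round(4))
E
```

```text
1 300 [ 0.0292 -0.0084  0.0955] [0.0474 0.0125 0.1747] [0.0955 0.0974 0.0979 0.0985 0.1001 0.1002 0.1003 0.1006 0.1007 0.1008
 0.1009 0.1013] [0.0358 0.0085 0.137 ]
-1 255 [-0.0495 -0.0078  0.0963] [-0.0317  0.0124  0.1662] [0.0963 0.0964 0.0981 0.0989 0.0992 0.0999 0.1005 0.1011 0.1011 0.1012
 0.1028 0.1029] [-0.0399  0.0091  0.1354]
```

```bash
python3 -m pendant '{"jaw":[0.3,0.3,0.3],"slide":[[0,0,0.04],[0,0,0.04],[0,0,0]],"twist":[0,0,0]}'
```

```text
time_s: 6.22
tool_pos: [0.5167, 0.0877, 0.0463]
orientation: [-2.87, -1.277, 0.002]
force: [0.5, 0.2, -0.2]
opening: 0.698
grasp_force: 0.0
```

Both tips are at z ≈ 0.096 and centred within 2 mm. The real tips therefore sit about 33 mm above the reported TCP, and I'll use camera heights. First contact at the lower position is clean, so I'm going down the rest of the way to grip.

```bash
python3 -m pendant '{"jaw":[0.3,0.3,0.3],"slide":[[0,0,0.04],[0,0,0.045],[0,0,0]],"twist":[0,0,0]}'
python3 -m pendant '{"jaw":[1,1,1,1,1,1],"slide":[[0,0,0],[0,0,0],[0,0,0],[0,0,0],[0,0,0],[0,0,0]],"twist":[0,0,0,0,0,0]}' 20
python3 - <<'E'
from m import *
s=snap('scene','s4.png')
i=s['frame'][140:290,230:400];cv2.imwrite('pics/c4.png',cv2.resize(i,None,fx=4,fy=4,interpolation=cv2.INTER_CUBIC))
E
```

```text
time_s: 6.6
tool_pos: [0.5168, 0.0877, 0.0294]
orientation: [-2.87, -1.277, 0.002]
force: [-0.0, -0.1, -0.4]
opening: 0.696
grasp_force: 0.0
time_s: 7.35
tool_pos: [0.5175, 0.0878, 0.0304]
orientation: [2.87, 1.277, 0.001]
force: [0.6, -0.3, 2.4]
opening: 0.544
grasp_force: 20.0
```

View pics/c4.png

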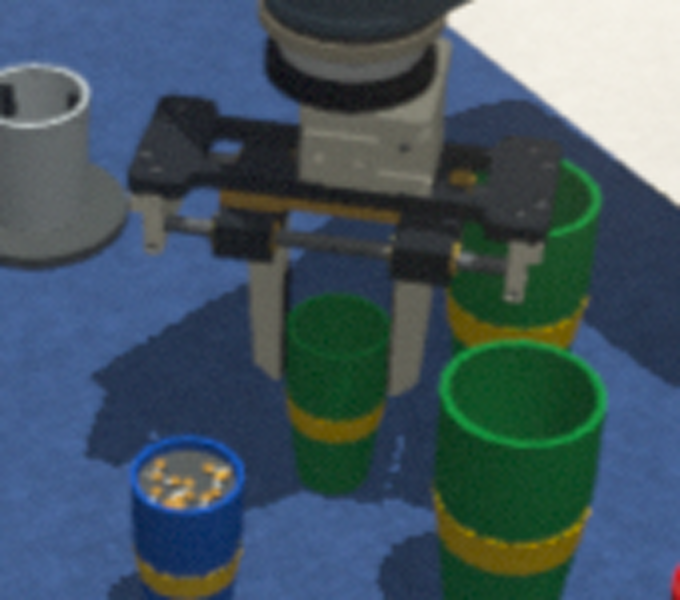

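The cup is gripped with the opening at 50.6 mm, which matches its diameter, and the tips are at about (272,378) and (400,390) in the crop, well above the yellow band. Lifting.

```bash
python3 -m pendant '{"jaw":[1,1,1,1,1,1,1,1,1],"slide":[[0,0,-0.03],[0,0,-0.06],[0,0,-0.1],[0,0,-0.1],[0,0,-0.1],[0,0,-0.1],[0,0,-0.1],[0,0,-0.06],[0,0,0]],"twist":[0,0,0,0,0,0,0,0,0]}'
python3 to.py 0.550 -0.180 0.160
```

```text
time_s: 8.52
tool_pos: [0.5176, 0.0878, 0.161]
orientation: [2.87, 1.277, 0.002]
force: [0.4, 0.2, -0.7]
opening: 0.544
grasp_force: 20.0
t 8.525 pos [0.5176 0.0878 0.161 ] yaw_y -42.03 z [ 1.5e-03  1.0e-04 -1.0e+00]
F [ 0.4   0.19 -0.71] open 0.5438009940995563 grip 19.992348774976563 slide [-0.8861  1.0168  0.0053]
```

```bash
python3 -m pendant '{"jaw":[1,1,1,1,1,1,1,1,1,1],"slide":[[-0.05,0.06,0],[-0.1,0.115,0],[-0.13,0.15,0],[-0.13,0.15,0],[-0.13,0.15,0],[-0.13,0.15,0],[-0.1,0.115,0],[-0.07,0.08,0],[-0.046,0.047,0],[0,0,0]],"twist":[0,0,0,0,0,0,0,0,0,0]}'
python3 -m pendant '{"jaw":[1,1],"slide":[[0,0,0],[0,0,0]],"twist":[0,0]}'
python3 to.py 0.550 -0.180 0.160
python3 - <<'E'
from m import *
s=snap('scene');P=cloud(s);f=s['frame'].astype(int)
i=s['frame'][40:240,140:340];cv2.imwrite('pics/c5.png',cv2.resize(i,None,fx=3,fy=3,interpolation=cv2.INTER_CUBIC))
b,g,r=f[...,0],f[...,1],f[...,2]
k=(g>r*1.5)&(g>b*1.3)&(g>40);k2=(r>b*2)&(r>110)&(g>80)
x=np.arange(560)[None]*np.ones((420,1))
for n,m in(('green',k),('band',k2)):
    m=m&(np.hypot(P[...,0]-.55,P[...,1]+.18)<.06)&(P[...,2]>.08)
    q=P[m];print(n,len(q),q.min(0).round(4),q.max(0).round(4),np.median(q,0).round(4))
    if n=='green':
        for lo in np.arange(.09,.26,.02):
            t=q[(q[:,2]>lo)&(q[:,2]<lo+.02)]
            if len(t)>15:print(lo.round(2),len(t),circ(t,.025 if lo>.16 else None))
np.save('/tmp/P5.npy',P)
print('dock',meas(P,238,180,28,.045,.09))
E
```

```text
time_s: 9.78
tool_pos: [0.5495, -0.1804, 0.16]
orientation: [-2.87, -1.276, 0.0]
force: [0.5, 0.5, -0.9]
opening: 0.539
grasp_force: 20.0
time_s: 10.02
tool_pos: [0.5497, -0.1793, 0.1603]
orientation: [-2.87, -1.278, -0.0]
force: [-0.4, -0.2, -0.6]
opening: 0.544
grasp_force: 20.0
t 10.025 pos [ 0.5497 -0.1793  0.1603] yaw_y -41.98 z [-0.  0. -1.]
F [-0.38 -0.18 -0.56] open 0.5435200990181053 grip 19.99254155351082 slide [-0.0018  0.0033  0.0016]
green 732 [ 0.5253 -0.2025  0.132 ] [ 0.5754 -0.1503  0.2272] [ 0.5561 -0.1619  0.204 ]
0.13 88 (array([ 0.5491, -0.1777,  0.0181]), np.float64(0.0012))
0.15 121 (array([ 0.5494, -0.1774,  0.0204]), np.float64(0.0013))
0.17 26 (array([ 0.5482, -0.1795,  0.025 ]), np.float64(0.0011))
0.19 224 (array([ 0.5487, -0.1777,  0.025 ]), np.float64(0.0016))
0.21 273 (array([ 0.5488, -0.1767,  0.025 ]), np.float64(0.0017))
band 2 [ 0.5608 -0.1588  0.1832] [ 0.5638 -0.1571  0.1848] [ 0.5623 -0.158   0.184 ]
dock (736, (array([ 0.5504, -0.179 ,  0.0297]), np.float64(0.0017)), np.float64(0.0694), array([ 0.519, -0.213]), array([ 0.582, -0.146]))
```

View pics/c5.png

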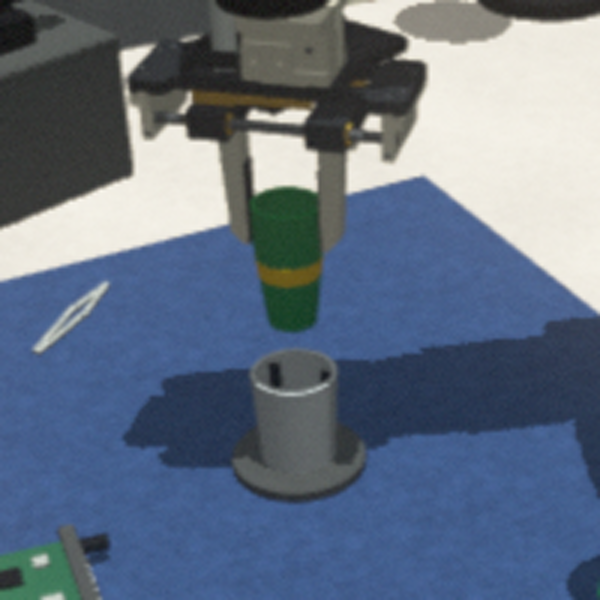

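```bash
python3 - <<'E'
from m import *
P=np.load('/tmp/P5.npy');s=snap('scene');f=s['frame'].astype(int);g=(f[...,1]>f[...,2]*1.5)&(f[...,1]>f[...,0]*1.3)
h=np.hypot(P[...,0]-.55,P[...,1]+.18)
for lo,hi in((.03,.05),(.05,.075)):
    q=P[(h<.04)&(P[...,2]>lo)&(P[...,2]<hi)&(P[...,0]+P[...,1]>.37+.02)];print('dock',len(q),circ(q),circ(q,.0325))
for lo,hi in((.135,.15),(.15,.17),(.195,.215)):
    q=P[g&(h<.04)&(P[...,2]>lo)&(P[...,2]<hi)&(P[...,0]+P[...,1]>.37+.01)];zf=(q[:,2].mean()-.13);print('cup',len(q),circ(q),circ(q,min(.025,.018+.007*zf/.06)))
t=snap('top');B=cloud(t);print('top dock',meas(B,359,199,22,.078,.095))
E
```

```text
dock 143 (array([ 0.55  , -0.1805,  0.0297]), np.float64(0.0012)) (array([ 0.548 , -0.1831,  0.025 ]), np.float64(0.0013))
dock 199 (array([ 0.5493, -0.1806,  0.0312]), np.float64(0.0013)) (array([ 0.5484, -0.1817,  0.025 ]), np.float64(0.0013))
cup 78 (array([ 0.5485, -0.1787,  0.0195]), np.float64(0.0011)) (array([ 0.5485, -0.1788,  0.025 ]), np.float64(0.0011))
cup 117 (array([ 0.5495, -0.1773,  0.0202]), np.float64(0.0013)) (array([ 0.5489, -0.1786,  0.025 ]), np.float64(0.0013))
cup 181 (array([ 0.5489, -0.1777,  0.0245]), np.float64(0.0011)) (array([ 0.5486, -0.1782,  0.025 ]), np.float64(0.0011))
top dock (37, (array([ 0.5492, -0.1805,  0.03  ]), np.float64(0.0018)), np.float64(0.083), array([ 0.532, -0.174]), array([ 0.58 , -0.149]))
```

```bash
python3 -m pendant '{"jaw":[1,1,1,1,1,1,1,1,1,1],"slide":[[-0.005,0.011,0],[0,0,0.04],[0,0,0.05],[0,0,0.05],[0,0,0.05],[0,0,0.05],[0,0,0.05],[0,0,0.05],[0,0,0.03],[0,0,0]],"twist":[0,0,0,0,0,0,0,0,0,0]}'
python3 to.py 0.5505 -0.1817 0.068
python3 - <<'E'
from m import *
s=snap('scene')
i=s['frame'][80:230,150:320];cv2.imwrite('pics/c6.png',cv2.resize(i,None,fx=4,fy=4,interpolation=cv2.INTER_CUBIC))
E
```

```text
time_s: 11.42
tool_pos: [0.5505, -0.1821, 0.0858]
orientation: [-2.87, -1.277, 0.001]
force: [-0.8, 1.3, -1.2]
opening: 0.54
grasp_force: 20.0
t 11.425 pos [ 0.5505 -0.1821  0.0858] yaw_y -42.03 z [-7.e-04  4.e-04 -1.e+00]
F [-0.81  1.25 -1.17] open 0.5399834366898058 grip 19.99171321018366 slide [ 0.0015 -0.0012  0.0889]
```

View pics/c6.png

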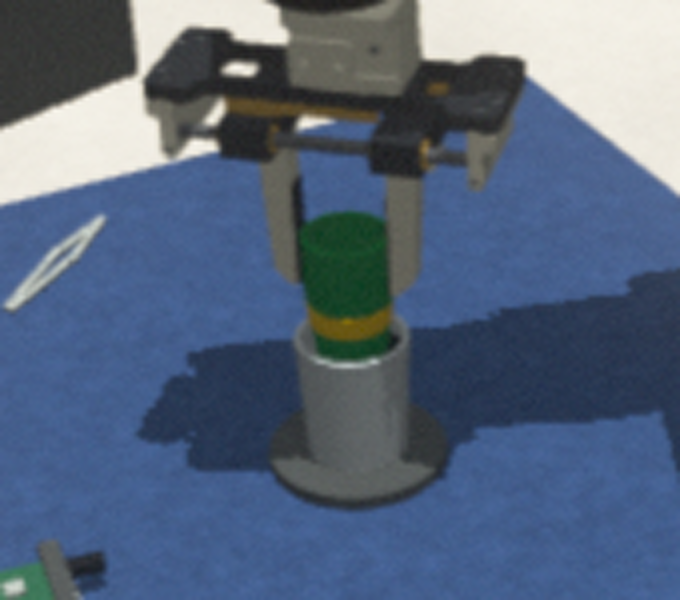

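The cup is inside the mouth and centred, with its band just above the rim at about (350,325) in the crop. Now pressing slowly.

```bash
python3 -m pendant '{"jaw":[1,1,1,1,1,1],"slide":[[0,0,0.01],[0,0,0.01],[0,0,0.01],[0,0,0.01],[0,0,0.01],[0,0,0]],"twist":[0,0,0,0,0,0]}'
python3 -m pendant '{"jaw":[1,1,1,1],"slide":[[0,0,0.01],[0,0,0.01],[0,0,0.01],[0,0,0]],"twist":[0,0,0,0]}'
python3 to.py 0.5505 -0.1817 0.068
python3 - <<'E'
from m import *
s=snap('scene');P=cloud(s);f=s['frame'].astype(int)
g=(f[...,1]>f[...,2]*1.5)&(f[...,1]>f[...,0]*1.3);h=np.hypot(P[...,0]-.55,P[...,1]+.18)
q=P[g&(h<.04)];print(len(q),np.sort(q[:,2])[-40:].round(4)[::6])
i=s['frame'][80:230,150:320];cv2.imwrite('pics/c7.png',cv2.resize(i,None,fx=4,fy=4,interpolation=cv2.INTER_CUBIC))
E
```

```text
time_s: 12.22
tool_pos: [0.5507, -0.1822, 0.076]
orientation: [-2.87, -1.277, 0.0]
force: [-0.2, 0.6, -0.2]
opening: 0.545
grasp_force: 20.0
time_s: 12.72
tool_pos: [0.5507, -0.1823, 0.0701]
orientation: [2.87, 1.277, 0.0]
force: [0.2, 1.8, 1.5]
opening: 0.541
grasp_force: 20.0
t 12.725 pos [ 0.5507 -0.1823  0.0701] yaw_y -42.03 z [ 1.e-04 -0.e+00 -1.e+00]
F [0.17 1.78 1.47] open 0.5405680570567691 grip 19.995738941361196 slide [ 0.0013 -0.0028  0.0106]
487 [0.1328 0.1333 0.1337 0.134  0.1343 0.1351 0.1359]
```

View pics/c7.png

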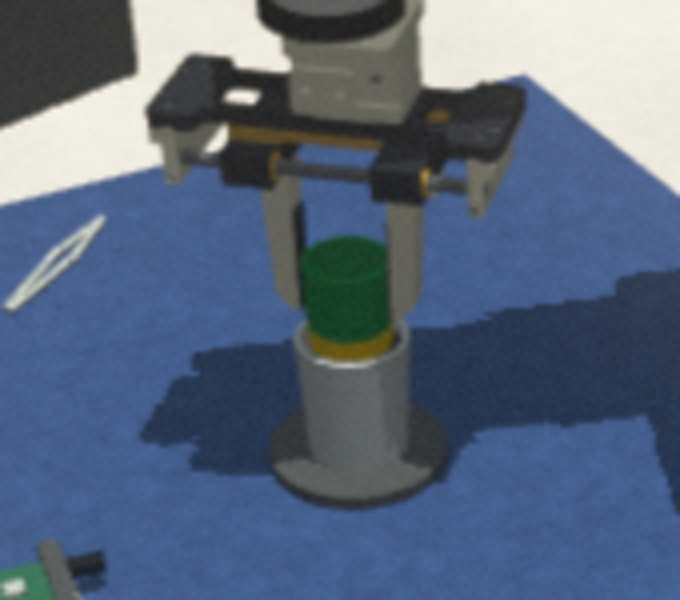

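The yellow band is now partly below the rim, with cup-top depth at 0.134, so the rim is about 45 mm up the cup. One more 2 mm step to mid-band.

```bash
python3 -m pendant '{"jaw":[1,1],"slide":[[0,0,0.01],[0,0,0]],"twist":[0,0]}'
python3 -m pendant '{"jaw":[1,1],"slide":[[0,0,0],[0,0,0]],"twist":[0,0]}'
python3 - <<'E'
from m import *
s=snap('top');P=cloud(s);t=snap('scene');Q=cloud(t);f=t['frame'].astype(int)
g=(f[...,1]>f[...,2]*1.5)&(f[...,1]>f[...,0]*1.3);h=np.hypot(Q[...,0]-.55,Q[...,1]+.18)
q=Q[g&(h<.04)];z=np.sort(q[:,2]);print('cup top',z[-40:].round(4)[::6])
hd=(h<.034)&~g;d=np.sort(Q[hd&(Q[...,2]<.095)][:,2]);print('dock rim',d[-60::8].round(4))
E
```

```text
time_s: 13.02
tool_pos: [0.5508, -0.1823, 0.0682]
orientation: [2.87, 1.277, 0.0]
force: [0.7, 1.1, 3.3]
opening: 0.545
grasp_force: 20.0
time_s: 13.28
tool_pos: [0.5508, -0.1823, 0.0682]
orientation: [2.87, 1.277, 0.0]
force: [0.7, 0.6, 3.6]
opening: 0.541
grasp_force: 20.0
cup top [0.1313 0.1316 0.1319 0.1322 0.1323 0.1328 0.1333]
dock rim [0.087  0.0878 0.0891 0.09   0.0908 0.0922 0.0929 0.0944]
```

The cup top is at 0.132 and the push is about 4 N, which is mid-band. Releasing and backing off.

```bash
python3 -m pendant '{"jaw":[0.4,0.3,0.2,0.1,0,0],"slide":[[0,0,0],[0,0,0],[0,0,0],[0,0,0],[0,0,0],[0,0,0]],"twist":[0,0,0,0,0,0]}'
python3 -m pendant '{"jaw":[0,0,0,0,0,0,0,0],"slide":[[0,0,-0.05],[0,0,-0.1],[0,0,-0.15],[0,0,-0.2],[0,0,-0.2],[0,0,-0.1],[0,0,0],[0,0,0]],"twist":[0,0,0,0,0,0,0,0]}'
python3 - <<'E'
from m import *
t=snap('scene');Q=cloud(t);f=t['frame'].astype(int)
g=(f[...,1]>f[...,2]*1.5)&(f[...,1]>f[...,0]*1.3);h=np.hypot(Q[...,0]-.55,Q[...,1]+.18)
q=Q[g&(h<.04)];z=np.sort(q[:,2]);print('cup top',z[-40:].round(4)[::6])
w=q[(q[:,2]>.1)&(q[:,2]<.128)&(q[:,0]+q[:,1]>.38)];print('cup',circ(w))
for n,u,v in[('blue',277,275),('red',411,305)]:print(n,meas(Q,u,v,26,.06,.1)[1])
i=t['frame'][80:230,150:320];cv2.imwrite('pics/c8.png',cv2.resize(i,None,fx=4,fy=4,interpolation=cv2.INTER_CUBIC))
E
```

```text
time_s: 14.12
tool_pos: [0.5507, -0.1822, 0.0682]
orientation: [-2.87, -1.277, 0.0]
force: [0.3, -0.3, 0.1]
opening: 0.995
grasp_force: 0.0
time_s: 15.12
tool_pos: [0.5503, -0.1821, 0.2274]
orientation: [-2.87, -1.277, 0.001]
force: [-0.6, 0.4, 0.1]
opening: 1.001
grasp_force: 0.0
cup top [0.1312 0.1314 0.1316 0.1322 0.1328 0.1333 0.1337]
cup (array([ 0.5496, -0.1809,  0.0245]), np.float64(0.0013))
blue (array([0.6316, 0.1471, 0.0215]), np.float64(0.0037))
red (array([0.471 , 0.3196, 0.0211]), np.float64(0.0038))
```

View pics/c8.png

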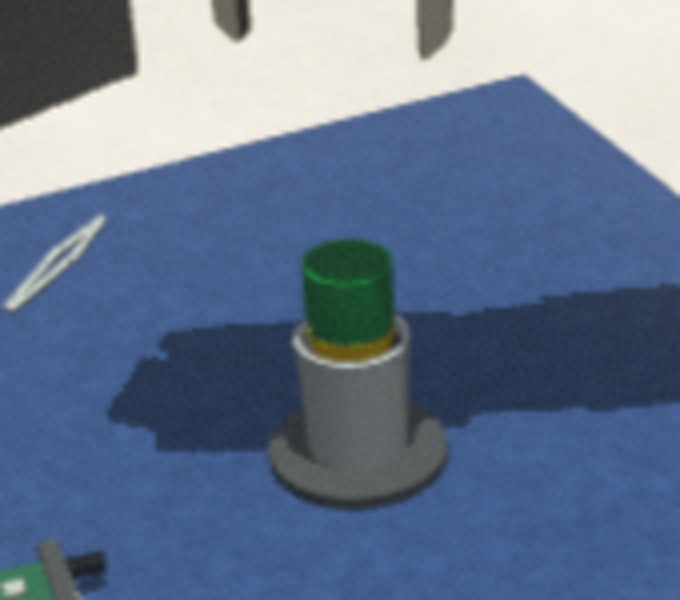

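The cup stands upright and centred with its top at 0.132, the rim lies in the band, and the gripper is clear. Red and blue haven't moved.

```bash
python3 -c "
from bench import workorder;print(workorder.sign_off())"
```

```text
the job is handed in; nothing more can be done
None
```

The green cup is nested upright in the parking cup with the rim at about mid-band, released and clear of the gripper; the red and blue cups haven't moved, and the job is handed in (sign-off returned no verdict).

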